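# Start the plate shaker: mains rocker, clamp key, run key

### The arm

A 6-joint arm with a two-finger parallel gripper is mounted at the origin on a cart in front of the work surface, level with it; the furniture and walls round the work are solid. World frame = base frame: x ahead of the robot, y to its left, z up, the work surface at z = 0. Lengths are in m, angles in rad, forces in N, time in s.
With the tool pointing down it reaches from about 0.25 to 0.775 m from the base axis. Payload 4 kg.
Tool frame: the origin (TCP) lies midway between the tips of the shut fingers; the grasp point (between the pads) lies robot.tcp_to_grasp behind it (robot.tcp_to_grasp is the distance from the TCP to the grasp point, in m); y points along the fingers, x is the direction in which the jaws open and shut, and the axes are right-handed (so a half turn about y gives the same grasp; the last joint's range is limited). The gripper opens to 94 mm and grips with 3 to 60 N. Pads are 16 mm wide; open, the fingers measure 119 mm over their backs; the gripper's body (75 mm by 177 mm) begins 78 mm behind the grasp point.
Start: joints at [1.065, 0.087, 1.371, -0, 1.684, -0.103], TCP at [0.216, 0.506, 0.206] pointing down, gripper open.
Joint ranges: [-3.1, 3.1], [-0.76, 2.03], [0.27, 2.55], [-1.08, 4.22], [0.17, 2.65], [-2.57, 2.57]. Speed limits (rad/s): [2.79, 2.79, 3.14, 3.14, 3.14, 3.14].

### API

Orientations are given as [roll, pitch, yaw] about the fixed x, y, z axes, in that order (R = Rz(yaw) Ry(pitch) Rx(roll)).
In Python, from bench import robot gives the robot as it stands.
- The arm moves only by the tool arm_command, never from a script. Its argument "series" is text: rows parted by semicolons, each of 7 numbers parted by spaces: the turn, a rotation vector about the tool's x, y, z in rad, then the shift along the tool's x, y, z in m, then the finger opening in m, from 0 to 0.094. A call has 1 to 12 rows; each row shifts and turns the pose as measured when the row begins, along the tool's axes as they then stand; what a row does not reach is not made up. A row lasts 1/10 s, in which the tool goes at most 50 mm and 8.59 degrees, less where a joint would pass 70% of its speed; a pose out of reach is approached as far as the arm can. A call with a gripper value outside its range is refused whole. The fingers move at their own pace and stop on an object; the grip force is fixed at half the most. Time passes only in rows, so rows that do not move let the fingers close. It gives the time, the measured TCP pose, the force and the opening at its end, in the units of the state.
- robot.get_obs(): the state, without advancing time (a new reading comes with each control period).
- robot.snapshot(name): name is "side" or "top" or "wrist"; returns the picture (420x560x3 uint8, blue, green, red); there is no depth.
- robot.camera_params(name): a dict with "fx", "fy", "cx", "cy" (pixels), "extrinsics" (4x4, takes a point from camera to world coordinates). Camera axes: x right, y up, looking along -z (the intrinsics and any distortion apply to the point x, -y, -z); pixel columns grow to the right and rows downward; lengths in m; the calibration is good to about 2 mm. A picture is of the moment at which its call begins: read the wrist's pose just before it. camera_params takes no time and is no camera call; for the wrist camera it gives the pose at the moment of the call.
- robot.close_job(): hands the job in, once; it reports no verdict.
Trained networks look in the newest picture that a camera, given by its name, has taken for a name from the list of things; names that differ only in an ending like _2 or _b are one class to them, and where a whole thing is asked for, a point or a joint stands for the part that bears it (a point fixed in the world has none). Each returns a list of dicts, best first, with "score" (0 to 1); they miss things now and then, are a little off and sometimes report something else, mostly with a low value. They report only what shows in the picture. A call takes as long as a camera call.
- robot.spot_in(camera, target): "centre" ([x, y, z] in m, in the coordinates of the camera as it stood for that picture, good to about 4 mm: the middle of the surface that is visible of it).
The state is a dict: "time": time; "joint_positions": joint angles; "qvel": joint speeds; "joint_torque": joint torques, N m; "tool_pos": TCP position; "ee_rot": TCP orientation; "wrist_force": force on the tool from outside, world axes, zero at the start; "wrist_torque": the same for the moment, N m; "width": finger opening in m.
Only numpy, scipy, OpenCV 4.12 (cv2) and the standard library are available. Lean on these libraries where they do the work, as an engineer would, in place of code of your own. Each camera call takes 0.05 s, during which the arm holds its last target.

### The job

Start the plate shaker with the closed fingertips: first push the raised, white-dotted end of the dark mains rocker fully down, then press the blue plate-clamp key all the way in, then the green run key all the way in. Work strictly in that order, do not press the orange heater key, and do not pick up or disturb the well plate on the shaker or the loose things round it.

Things in the scene. Friction and masses are not known exactly. Their poses are not given: they have to be found in the camera images.
- shaker: plate shaker, fixed white box, 230 (x) x 250 (y) mm; origin: centre of its underside; z up, front -x. Grey deck 50 mm above the worktop. Row of controls at x = -0.067: rocker at y = +0.09, the coloured keys at y = +0.03, -0.03, -0.09 in varying order, in 3 mm high frames. Behind (x from 0): dark metal plate platform, top 66 mm above the worktop, with 6 mm lips.
- rocker (a joint): dark grey V-shaped rocker, 64 mm along the shaker's x, 30 mm wide, pivoted at its middle. Rad: 0 = off (front half, white dot, slopes up to 13 mm above the deck at its front end); 0.30 = on (front half level, 4 mm above the deck, rear half slopes up). No spring: 3 N at the front end, up to 8 N nearer the pivot move it; it stays where left.
- rocker_press (a point): point on the top of the rocker's front half near the white dot, about 21 mm in front of the pivot, where to push down; moves and tilts with the rocker (at joint 0 its axes are the shaker's). When on it is level with the front half, 4 mm above the deck.
- blue_key (a joint): blue square key on the shaker's deck, cap 30 x 30 mm; plate clamp, pressed second. Slide joint straight down, in m: 0 = out (cap top 12 mm above the deck), 0.007 = pressed fully in (cap top 5 mm above the deck). It has no return spring: it resists with about 4 N, moves while pushed and stays where it is left.
- blue_top (a point): centre of the top face of the blue key, moving with it; its x and y axes are the shaker's, z up
- green_key (a joint): green square key on the shaker's deck, cap 30 x 30 mm; run, pressed third. Slide joint straight down, in m: 0 = out (cap top 12 mm above the deck), 0.007 = pressed fully in (cap top 5 mm above the deck). It has no return spring: it resists with about 4 N, moves while pushed and stays where it is left.
- green_top (a point): centre of the top face of the green key, moving with it; its x and y axes are the shaker's, z up
- orange_key (a joint): orange square key on the shaker's deck, cap 30 x 30 mm; heater, to be left out. Slide joint straight down, in m: 0 = out (cap top 12 mm above the deck), 0.007 = pressed fully in (cap top 5 mm above the deck). It has no return spring: it resists with about 4 N, moves while pushed and stays where it is left.
- orange_top (a point): centre of the top face of the orange key, moving with it; its x and y axes are the shaker's, z up
- plate_96: clear 96-well plate, 85 x 127 x 14 mm, loose on the shaker's platform, its top 80 mm above the worktop; origin: centre of its underside; not to be disturbed
- vial_0: small clear vial with a black cap, 23 mm across, 44 mm high, standing loose to the left of the shaker; origin: centre of its underside; not to be disturbed
- vial_1: small clear vial with a white cap, 23 mm across, 44 mm high, standing loose to the left of the shaker; origin: centre of its underside; not to be disturbed
- marker_0: white marker pen with a blue cap, 13 x 140 x 15 mm, lying loose in front of the shaker; origin: its middle, at the underside; not to be disturbed
- bench_timer: white digital timer, 66 x 66 x 20 mm, lying loose at the left; origin: centre of its underside; not to be disturbed
- bottle_100a: clear bottle with blue cap, pink inside, 56 mm across, 105 mm high, standing loose at the front right; origin: centre of its underside; not to be disturbed

How it is judged:
By the outcome, as a careful person would: the job done as asked, in the order asked, and still so for the second after the job is handed in, with the robot touching nothing.
It also fails if it takes over 38 s, if anything falls off the work surface, if the arm or the gripper's body presses on something with over 40 N, if the wrist force passes 120 N, or if a joint passes its speed limit or range.

## Working session

There is one attempt and no reset: what is moved stays moved. The work goes in short steps, Python scripts to look and compute and a tool call to move; the robot and the scene stay as the last step left them, time stands still between calls to the robot, and variables do not carry over. Pictures are saved under pics/ and viewed, and the job is handed in when it is done.

Besides the shell and the picture viewer there is one more tool, called after "Call:" as name(argument=value, ...), one argument or row to a line, values as JSON. arm_command: Moves the arm, as the interface text tells. Its arguments: {"type":"object","properties":{"series":{"type":"string"}},"required":["series"]}

```bash
mkdir -p pics
python3 - <<'E'
from bench import robot
import cv2,numpy as np
o=robot.get_obs();print(o)
for n in("top","side"):
    im=robot.snapshot(n);cv2.imwrite(f"pics/{n}0.png",im)
    p=robot.camera_params(n);E=np.array(p["extrinsics"]);print(n,p)
    for t in ("rocker_press","blue_top","green_top","orange_top","shaker","plate_96","bottle_100a"):
        if n=="side" and t in("plate_96","bottle_100a"):continue
        for r in robot.spot_in(n,t)[:2]:
            print(t,round(r["score"],2),np.round((E@np.append(r["centre"],1))[:3],4))
print(robot.get_obs()["time"])
E
```

```text
{'time': 0.0, 'joint_positions': array([ 1.06490392e+00,  8.79625098e-02,  1.37221057e+00, -2.19915997e-05,
        1.68358772e+00, -1.03107610e-01]), 'qvel': array([-0.0003797 ,  0.00054509,  0.00026968,  0.0006044 , -0.0005559 ,
        0.00155588]), 'joint_torque': array([-1.94896602e-03, -3.40201414e+01, -3.02411163e+01,  7.15942704e-02,
        3.34008748e-02, -1.68980737e-04]), 'tool_pos': array([0.21534608, 0.50551097, 0.20432223]), 'ee_rot': array([-1.57059491,  0.00215888,  1.1680093 ]), 'wrist_force': array([-0.13169273,  0.36892212, -0.20801369]), 'wrist_torque': array([-0.00155694,  0.04739226, -0.02329159]), 'width': 0.09391830298273127}
top {'fx': 467.65440737909245, 'fy': 467.65440737909245, 'cx': 275.93378781596385, 'cy': 208.11782663978332, 'extrinsics': array([[ 0.01128938,  0.99827308, -0.05764896,  0.42475014],
       [-0.99988586,  0.01069113, -0.01067534,  0.06112173],
       [-0.01004057,  0.0577629 ,  0.99827984,  1.39517745],
       [ 0.        ,  0.        ,  0.        ,  1.        ]])}
rocker_press 0.74 [0.545  0.2485 0.055 ]
blue_top 0.69 [0.5471 0.0706 0.0594]
orange_top 0.59 [0.5454 0.1324 0.0625]
shaker 0.87 [0.6097 0.1674 0.0474]
shaker 0.72 [0.6577 0.1559 0.0768]
plate_96 0.56 [0.6566 0.1562 0.0758]
plate_96 0.4 [0.5473 0.1915 0.0601]
bottle_100a 0.95 [ 0.3418 -0.3539  0.0731]
side {'fx': 473.7808516396008, 'fy': 473.7808516396008, 'cx': 277.4599485409291, 'cy': 216.13870947216725, 'extrinsics': array([[-0.81367964,  0.29496573, -0.50091982, -0.24541964],
       [-0.58088284, -0.44573051,  0.68110164,  1.07826457],
       [-0.02237361,  0.84517426,  0.53402237,  0.86150545],
       [ 0.        ,  0.        ,  0.        ,  1.        ]])}
green_top 0.6 [0.5469 0.1916 0.0585]
shaker 0.59 [0.638  0.2302 0.045 ]
0.7
```

Run:
```python
import cv2
a=cv2.imread("pics/top0.png");b=cv2.imread("pics/side0.png")
cv2.imwrite("pics/t1.png",cv2.resize(a,(784,588)));cv2.imwrite("pics/s1.png",cv2.resize(b,(784,588)))
```

```text
(no output)
```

View pics/t1.png

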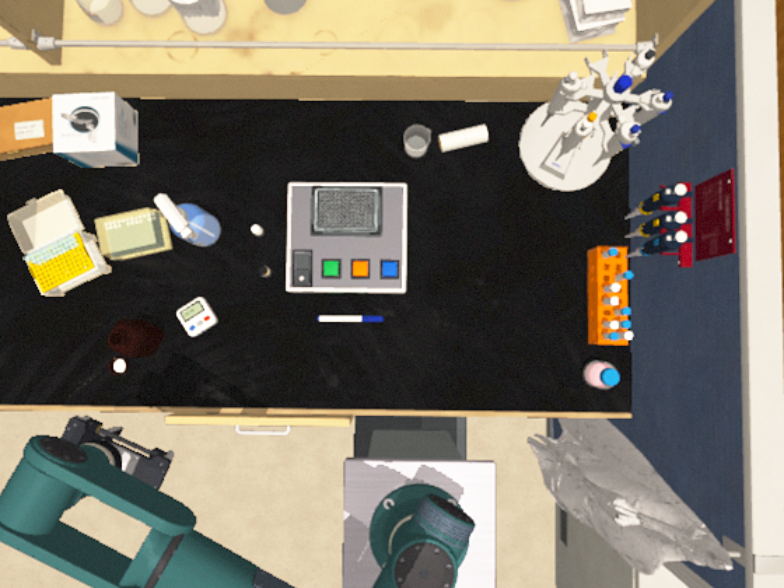

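View pics/s1.png

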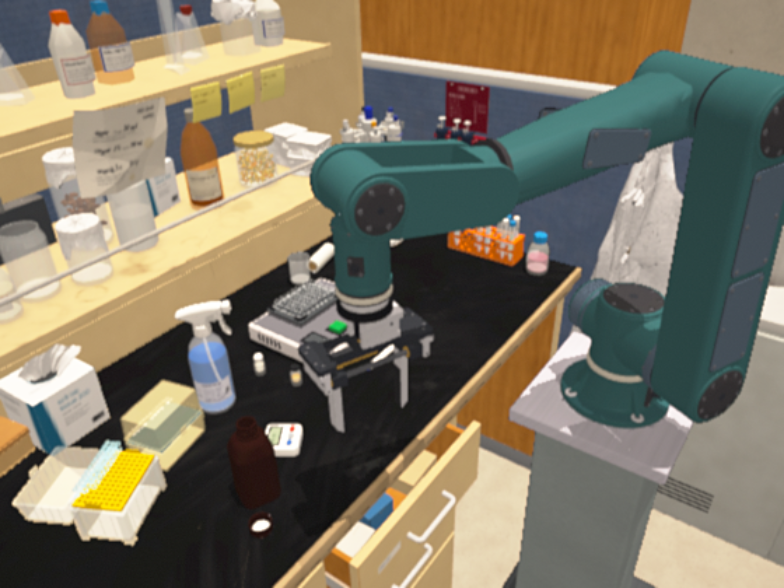

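The top view shows the shaker with its front towards the robot. In the 784-wide picture the rocker is at (303,268), green at (331,269), orange at (360,269) and blue at (390,269). Next I'll measure these accurately.

```bash
cat > h.py <<'E'
import numpy as np,cv2
from bench import robot
def cast(n,u,v,z):
    p=robot.camera_params(n);E=np.array(p["extrinsics"])
    d=E[:3,:3]@np.array([(u-p["cx"])/p["fx"],-(v-p["cy"])/p["fy"],-1.]);c=E[:3,3]
    return c+d*(z-c[2])/d[2]
E
python3 - <<'E'
from h import *
im=cv2.imread("pics/top0.png");hsv=cv2.cvtColor(im,cv2.COLOR_BGR2HSV)
roi=np.zeros(im.shape[:2],bool);roi[175:205,208:290]=1
for n,lo,hi in(("green",45,85),("orange",8,22),("blue",98,120)):
    m=((hsv[...,0]>=lo)&(hsv[...,0]<=hi)&(hsv[...,1]>120)&(hsv[...,2]>80)&roi)
    v,u=np.nonzero(m);print(n,len(u),u.mean(),v.mean(),cast("top",u.mean(),v.mean(),.062))
m=(im.min(2)>110).astype(np.uint8);m[:,:200]=0;m[:,295:]=0;m[:125]=0;m[215:]=0
cs=max(cv2.findContours(m,0,2)[0],key=cv2.contourArea);r=cv2.minAreaRect(cs);print(r)
for b in cv2.boxPoints(r):print(b,cast("top",*b,.05))
print(cast("top",*r[0],.05))
c=im[170:215,200:300];cv2.imwrite("pics/c.png",cv2.resize(c,(800,360),interpolation=2))
E
```

```text
green 118 235.95762711864407 191.04237288135593 [0.54949884 0.19043044 0.062     ]
orange 128 257.0 191.5 [0.54880741 0.13011849 0.062     ]
blue 118 277.95762711864404 191.95762711864407 [0.54811418 0.07011054 0.062     ]
((247.0, 169.5), (79.0, 86.0), 90.0)
[204. 130.] [0.72819358 0.28769935 0.05      ]
[290. 130.] [0.73045097 0.03716315 0.05      ]
[290. 209.] [0.5003208  0.03496462 0.05      ]
[204. 209.] [0.49765925 0.28304433 0.05      ]
[0.61359139 0.16059357 0.05      ]
```

View pics/c.png

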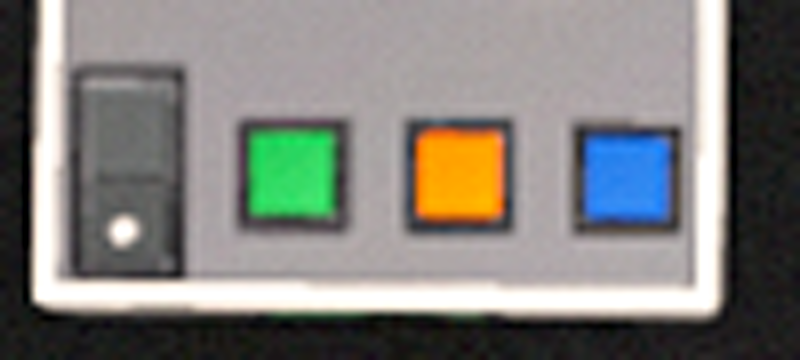

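Call:
arm_command(
  series="0 -0.131 0 0 0 0 0; 0 -0.131 0 0 0 0 0; 0 -0.131 0 0 0 0 0; 0 0 0 -0.028 0 -0.035 0; 0 0 0 -0.028 0 -0.035 0; 0 0 0 -0.028 0 -0.035 0; 0 0 0 -0.028 0 -0.035 0; 0 0 0 -0.028 0 -0.035 0; 0 0 0 -0.028 0 -0.035 0; 0 0 0 -0.028 0 -0.035 0; 0 0 0 -0.028 0 -0.035 0",
)

```text
time: 1.8
tool_pos: [0.5035, 0.2822, 0.206]
ee_rot: [-1.572, -0.005, 1.592]
wrist_force: [0.4, 0.0, -0.2]
width: 0.0094
```

```bash
cat > w.py <<'E'
from h import *
import sys
o=robot.get_obs();print(o["tool_pos"],o["ee_rot"],o["width"],o["wrist_force"])
im=robot.snapshot("wrist");E=np.array(robot.camera_params("wrist")["extrinsics"])
cv2.imwrite(f"pics/{sys.argv[1]}.png",im)
for t in sys.argv[2:]:
    for r in robot.spot_in("wrist",t)[:2]:
        print(t,round(r["score"],2),np.round((E@np.append(r["centre"],1))[:3],4))
print(robot.get_obs()["time"])
E
python3 w.py w1 rocker_press green_top blue_top
```

```text
[0.50348242 0.28216843 0.20599236] [-1.57225082 -0.00467008  1.59181774] 0.009426546270414348 [ 0.37790278  0.00052336 -0.21045589]
rocker_press 0.89 [0.5437 0.246  0.0577]
green_top 0.7 [0.5541 0.1817 0.0641]
blue_top 0.83 [0.5586 0.0666 0.065 ]
2.0
```

View pics/w1.png

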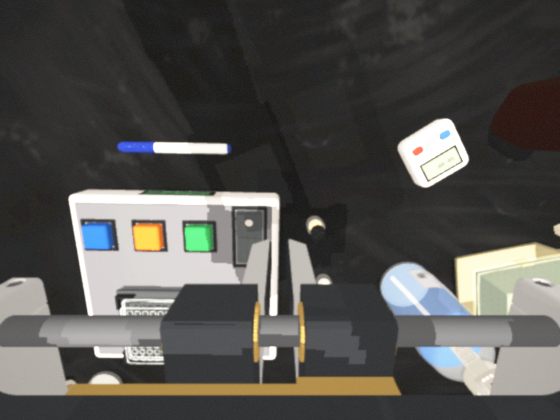

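The wrist view shows the white dot near (249,223), green at (199,238), orange at (148,236) and blue at (97,235). The fingers are almost shut. I'll cast these pixels to positions as a cross-check.

Run:
```python
from h import *
im=cv2.imread("pics/w1.png");hsv=cv2.cvtColor(im,cv2.COLOR_BGR2HSV)
roi=np.zeros(im.shape[:2],bool);roi[215:255,75:220]=1
for n,lo,hi in(("green",45,85),("orange",8,22),("blue",98,120)):
    m=((hsv[...,0]>=lo)&(hsv[...,0]<=hi)&(hsv[...,1]>120)&(hsv[...,2]>80)&roi)
    v,u=np.nonzero(m);print(n,len(u),u.mean(),v.mean(),cast("wrist",u.mean(),v.mean(),.062))
g=im.min(2)[205:240,238:262];v,u=np.nonzero(g>130);print("dot",u.mean()+238,v.mean()+205,cast("wrist",u.mean()+238,v.mean()+205,.060))
for b in((233,207),(265,209),(235,264)):print(b,cast("wrist",*b,.053))
cv2.imwrite("pics/w1c.png",cv2.resize(im[185:285,65:285],(792,360),interpolation=2))
```

```text
green 677 198.10930576070902 237.57607090103397 [0.54665124 0.19013425 0.062     ]
orange 343 150.53644314868805 234.80466472303206 [0.54413795 0.13490126 0.062     ]
blue 763 97.62385321100918 235.66579292267366 [0.54622441 0.07321432 0.062     ]
dot 248.1214953271028 214.0373831775701 [0.51763091 0.2486937  0.06      ]
(233, 207) [0.51132562 0.23039952 0.053     ]
(265, 209) [0.51310374 0.26784102 0.053     ]
(235, 264) [0.58382592 0.23124661 0.053     ]
```

View pics/w1c.png

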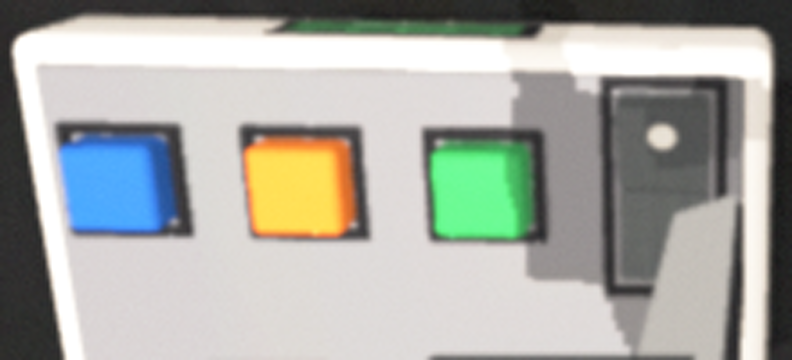

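Call:
arm_command(
  series="0 0.03 0 -0.032 0 -0.024 0; 0 0 0 0 0.04 0 0; 0 0 0 0 0.04 0 0; 0 0 0 0 0.03 0 0; 0 0 0 0 0 0 0; 0 0 0 0 0 0 0",
)

```text
time: 2.6
tool_pos: [0.5242, 0.2594, 0.0968]
ee_rot: [-1.576, -0.01, 1.57]
wrist_force: [0.5, -0.3, 0.4]
width: 0.0003
```

Call:
arm_command(
  series="0 0 0 -0.009 0 -0.004 0; 0 0 0 0 0 0 0; 0 0 0 0 0.015 0 0; 0 0 0 0 0 0 0",
)

```text
time: 3.0
tool_pos: [0.5312, 0.2525, 0.0878]
ee_rot: [-1.587, -0.014, 1.573]
wrist_force: [-0.2, -0.3, -1.5]
width: 0.0008
```

```bash
python3 w.py w2 rocker_press
python3 - <<'E'
from h import *
im=robot.snapshot("side");cv2.imwrite("pics/s2.png",cv2.resize(im[170:280,160:320],(800,550),interpolation=2))
E
```

```text
[0.53116188 0.25248094 0.08778263] [-1.5868532  -0.01419263  1.57287557] 0.0007570296069951383 [-0.17032048 -0.3047276  -1.4530525 ]
rocker_press 0.7 [0.5241 0.2514 0.0649]
3.1
```

View pics/w2.png

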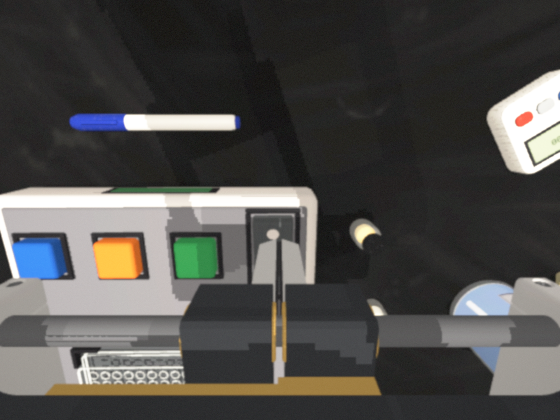

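View pics/s2.png

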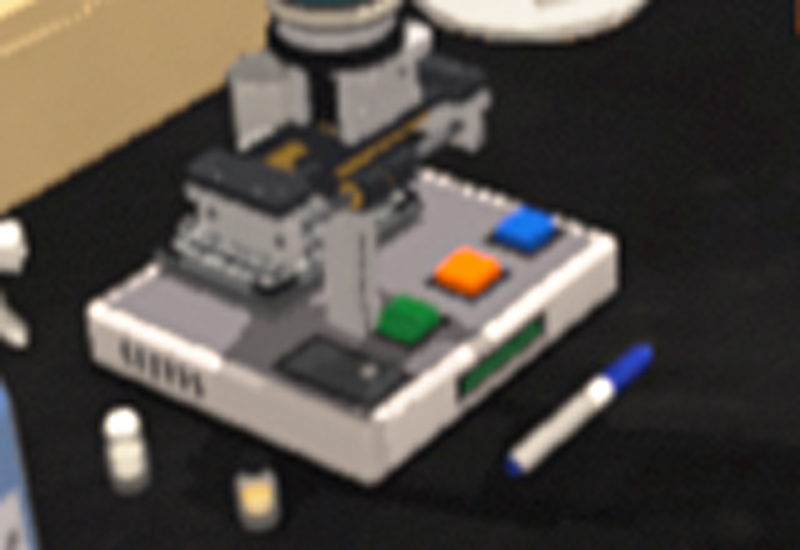

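Call:
arm_command(
  series="0.016 0 0.014 -0.002 0 0.004 0; 0 0 0 0 0 0 0; 0 0 0 0 0.015 0 0; 0 0 0 0 0 0 0",
)

```text
time: 3.55
tool_pos: [0.5285, 0.251, 0.0743]
ee_rot: [-1.574, -0.001, 1.573]
wrist_force: [0.3, -0.1, -0.4]
width: 0.0003
```

Well aligned. Now pressing the rocker (on-level at z≈0.054).

Call:
arm_command(
  series="0 0 0 0 0.008 0.001 0; 0 0 0 0 0.005 0 0; 0 0 0 0 0.005 0 0; 0 0 0 0 0.004 0 0; 0 0 0 0 0.002 0 0",
)

```text
time: 4.05
tool_pos: [0.5265, 0.2512, 0.054]
ee_rot: [-1.573, -0.001, 1.573]
wrist_force: [-4.1, -2.4, 10.7]
width: 0.0006
```

Call:
arm_command(
  series="0 0 0 0 0.003 0 0; 0 0 0 0 0.003 0 0",
)

```text
time: 4.25
tool_pos: [0.5265, 0.2512, 0.0539]
ee_rot: [-1.574, -0.001, 1.574]
wrist_force: [-7.4, -1.5, 13.3]
width: 0.0001
```

Call:
arm_command(
  series="0 0 0 0 0.006 0 0; 0 0 0 0 0.006 0 0; 0 0 0 0 -0.02 0 0; 0 0 0 0 -0.03 0 0; 0 0 0 0 -0.03 0 0; 0 0 0 0 0 0 0",
)

```text
time: 4.85
tool_pos: [0.5269, 0.2511, 0.1374]
ee_rot: [-1.582, -0.002, 1.574]
wrist_force: [0.1, -0.2, 0.4]
width: 0.0005
```

```bash
python3 w.py w3
python3 - <<'E'
from h import *
im=robot.snapshot("side");cv2.imwrite("pics/s3.png",cv2.resize(im[170:280,160:320],(800,550),interpolation=2))
E
```

```text
[0.52693505 0.25106925 0.13735866] [-1.58189691 -0.00208009  1.57391651] 0.0005291138611535296 [ 0.1104083  -0.17273484  0.40349222]
4.9
```

View pics/s3.png

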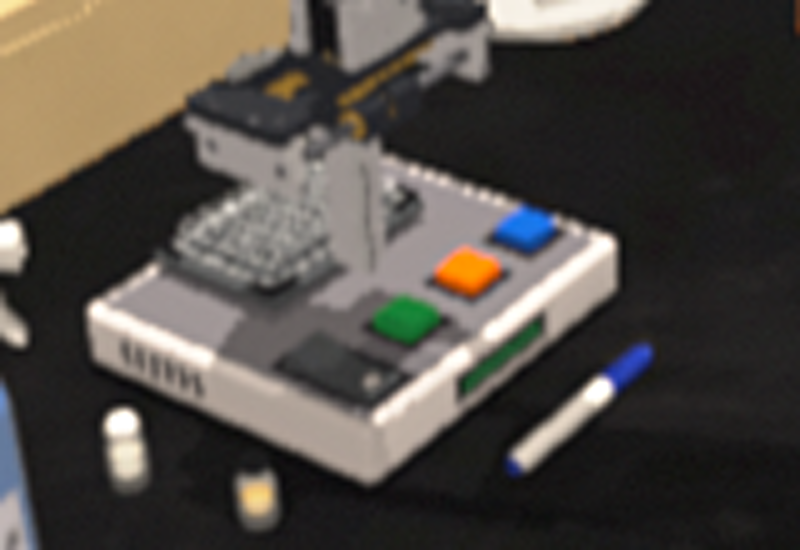

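View pics/w3.png

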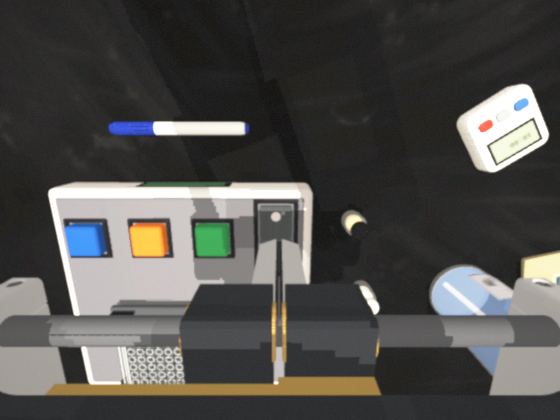

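The rocker front is down: the side view shows the dot lower and the rear half raised, and the tip stopped at z=0.054. Now to blue, staying high over the other keys.

Call:
arm_command(
  series="0.011 0 0.002 -0.036 0 -0.004 0; 0 0 0 -0.036 0 -0.004 0; 0 0 0 -0.036 0 -0.004 0; 0 0 0 -0.036 0 -0.004 0; 0 0 0 -0.036 0 -0.004 0; 0 0 0 0 0 0 0; 0 0 0 0 0 0 0",
)

```text
time: 5.65
tool_pos: [0.5379, 0.0642, 0.1137]
ee_rot: [-1.536, 0.005, 1.577]
wrist_force: [0.3, 0.5, -0.5]
width: 0.0006
```

Call:
arm_command(
  series="-0.035 0.012 -0.005 0.007 0 -0.010 0; 0 0 0 0 0 0 0; 0 0 0 0 0.02 0 0; 0 0 0 0 0 0 0",
)

```text
time: 6.05
tool_pos: [0.5448, 0.0747, 0.0881]
ee_rot: [-1.563, -0.0, 1.569]
wrist_force: [-0.2, -0.2, -1.1]
width: 0.0004
```

```bash
python3 w.py w4 blue_top;python3 - <<'E'
from h import *
im=cv2.imread("pics/w4.png");hsv=cv2.cvtColor(im,cv2.COLOR_BGR2HSV)
im=robot.snapshot("top");cv2.imwrite("pics/t4.png",cv2.resize(im[130:240,190:350],(800,550),interpolation=2))
E
```

```text
[0.54481767 0.07465159 0.08806224] [-1.56258122e+00 -2.54137136e-04  1.56903824e+00] 0.0003754083765670985 [-0.21078093 -0.16803344 -1.13906613]
blue_top 0.61 [0.5427 0.0674 0.0668]
6.15
```

View pics/w4.png

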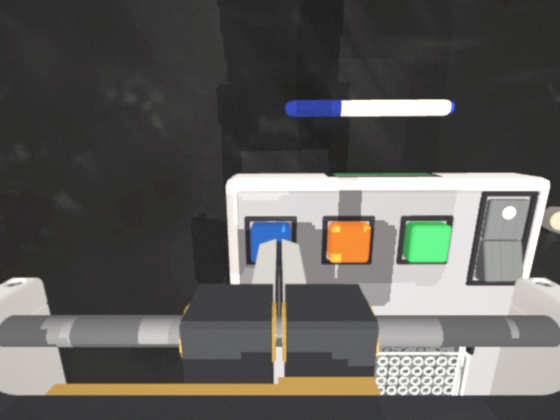

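The fingertip is over the blue key, with the blue cap centred near (270,242) and the tip near column 278, so it needs about 4 mm to the right.

Call:
arm_command(
  series="-0.007 0 0 -0.004 0 -0.002 0; 0 0 0 0 0 0 0; 0 0 0 0 0.008 0 0; 0 0 0 0 0 0 0",
)

```text
time: 6.6
tool_pos: [0.5517, 0.0703, 0.0867]
ee_rot: [-1.583, -0.0, 1.569]
wrist_force: [0.2, 0.5, 0.8]
width: 0.0006
```

Call:
arm_command(
  series="0.011 0 0 0 0.005 0.003 0; 0 0 0 0 0.005 0 0; 0 0 0 0 0.005 0 0; 0 0 0 0 0.003 0 0",
)

```text
time: 7.0
tool_pos: [0.5485, 0.0701, 0.0673]
ee_rot: [-1.571, -0.0, 1.569]
wrist_force: [-0.1, -0.5, -0.2]
width: 0.0006
```

Call:
arm_command(
  series="0 0 0 0 0.005 0 0; 0 0 0 0 0.004 0 0; 0 0 0 0 0.004 0 0; 0 0 0 0 0.003 0 0; 0 0 0 0 0.003 0 0",
)

```text
time: 7.5
tool_pos: [0.5488, 0.0702, 0.0551]
ee_rot: [-1.573, -0.0, 1.569]
wrist_force: [-7.1, -0.4, 13.9]
width: 0.0001
```

Call:
arm_command(
  series="0 0 0 0 0.006 0 0; 0 0 0 0 0.006 0 0",
)

```text
time: 7.7
tool_pos: [0.5489, 0.0702, 0.055]
ee_rot: [-1.575, 0.001, 1.57]
wrist_force: [-13.2, -0.8, 26.7]
width: 0.0005
```

Blue is at its stop (z=0.055 under 27 N). I'll retract and go to green at (0.549, 0.190), passing well above orange.

Call:
arm_command(
  series="0 0 0 0 -0.02 0 0; 0 0 0 0 -0.03 0 0; 0 0 0 0 -0.03 0 0; 0 0 0 0 0 0 0; 0 0 0 0.03 0 0 0; 0 0 0 0.03 0 0 0; 0 0 0 0.03 0 0 0; 0 0 0 0.025 0 0 0; 0 0 0 0 0 0 0; 0 0 0 0 0 0 0",
)

```text
time: 8.7
tool_pos: [0.547, 0.1875, 0.1305]
ee_rot: [-1.571, 0.003, 1.567]
wrist_force: [-0.6, -0.6, 0.2]
width: 0.0005
```

```bash
python3 w.py w5 green_top
```

```text
[0.54703071 0.18753072 0.13053365] [-1.57086772  0.00312445  1.56725287] 0.0004551797061951339 [-0.63469321 -0.6494878   0.22705623]
green_top 0.97 [0.5446 0.19   0.0656]
8.8
```

View pics/w5.png

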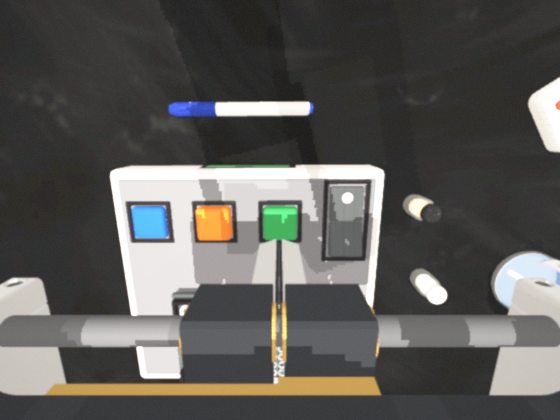

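Blue at (150,222) sits deep in its frame, orange at (214,223) is still out, and the tip is lined up with green at (280,223).

Call:
arm_command(
  series="0 0 -0.003 0.003 0.01 -0.001 0; 0 0 0 0 0.02 0 0; 0 0 0 0 0.015 0 0; 0 0 0 0 0 0 0; 0 0 0 0 0 0 0; 0 0 0 0 0 0 0",
)

```text
time: 9.4
tool_pos: [0.549, 0.1852, 0.0825]
ee_rot: [-1.571, 0.0, 1.559]
wrist_force: [-0.4, -0.3, -0.1]
width: 0.0005
```

Call:
arm_command(
  series="0 -0.006 0 0.005 0 0 0; 0 0 0 0 0.004 0 0; 0 0 0 0 0.004 0 0; 0 0 0 0 0 0 0",
)

```text
time: 9.8
tool_pos: [0.5508, 0.1909, 0.0765]
ee_rot: [-1.576, -0.001, 1.565]
wrist_force: [-0.3, -0.8, 0.8]
width: 0.0006
```

Call:
arm_command(
  series="0.004 0 0 0 0.005 0.002 0; 0 0 0 0 0.005 0 0; 0 0 0 0 0.004 0 0; 0 0 0 0 0.004 0 0; 0 0 0 0 0.004 0 0; 0 0 0 0 0.003 0 0",
)

```text
time: 10.4
tool_pos: [0.5493, 0.1913, 0.0551]
ee_rot: [-1.574, -0.002, 1.565]
wrist_force: [-8.3, -2.3, 22.7]
width: 0.0007
```

Call:
arm_command(
  series="0 0 0 0 0.005 0 0; 0 0 0 0 0.005 0 0; 0 0 0 0 -0.02 0 0; 0 0 0 0 -0.03 0 0; 0 0 0 0 -0.035 0 0; 0 0 0 0 -0.035 0.03 0; 0 0 0 0 0 0.04 0; 0 0 0 0 0 0.04 0; 0 0 0 0 0 0 0; 0 0 0 0 0 0 0",
)

```text
time: 11.4
tool_pos: [0.436, 0.1914, 0.1776]
ee_rot: [-1.578, -0.002, 1.564]
wrist_force: [0.4, -0.4, -0.2]
width: 0.0004
```

```bash
python3 w.py w6
python3 - <<'E'
from h import *
im=robot.snapshot("side");cv2.imwrite("pics/s6.png",cv2.resize(im[170:280,160:320],(800,550),interpolation=2))
im=robot.snapshot("top");cv2.imwrite("pics/t6.png",cv2.resize(im,(784,588)))
E
```

```text
[0.43598653 0.19144296 0.17760136] [-1.57757847 -0.0024913   1.56434661] 0.00037922103867231606 [ 0.42376364 -0.39969975 -0.19293582]
11.45
```

View pics/s6.png

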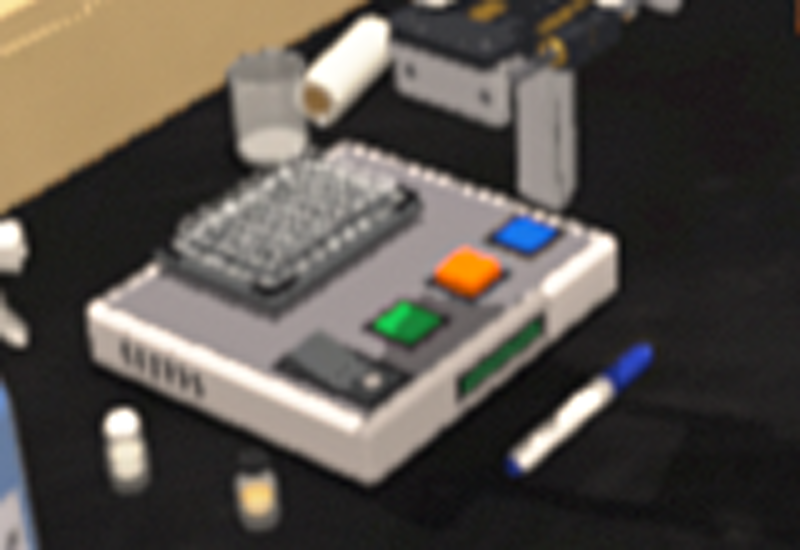

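View pics/w6.png

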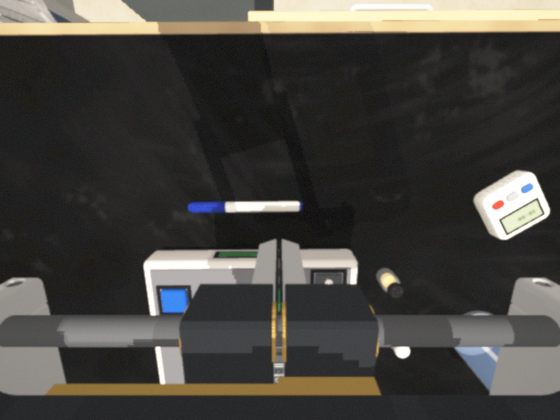

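View pics/t6.png

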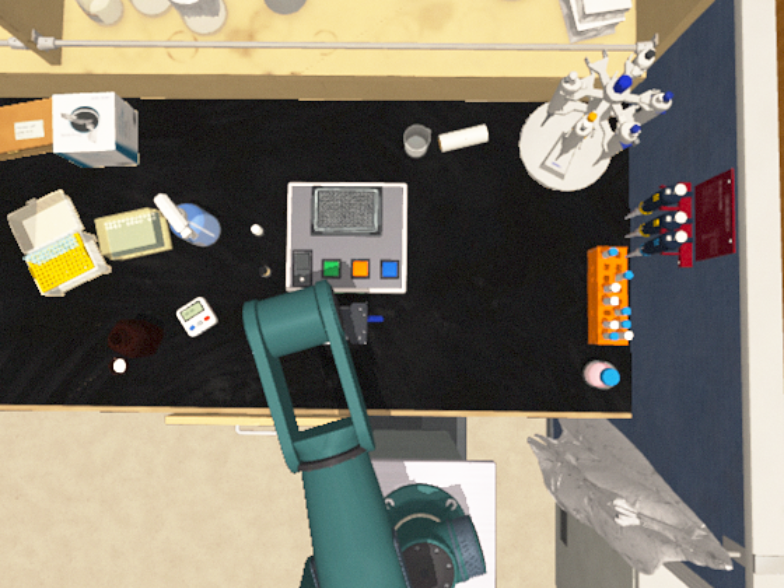

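The side view (5x crop) shows blue (527,235) and green (407,322) low in their frames, orange (468,270) still raised, and the rocker's dotted front down with its rear up. In the top view nothing loose has moved. The arm is clear, so I'm handing in.

```bash
python3 -c "
from bench import robot
print(robot.close_job())"
```

```text
the job is handed in; nothing more can be done
None
```

The shaker is started and the job is handed in at about 11.6 s of the 38 s allowed. With the closed fingertips I pushed in the order asked:

1. **Rocker:** the white-dotted end went down to its stop, with the tip at z = 0.054 m, 4 mm above the deck.
2. **Blue key:** it stopped at z = 0.055 m under about 27 N.
3. **Green key:** it stopped at z = 0.055 m under about 23 N. I then pushed slightly further and did not read the force at that last push.

The last pictures show blue and green low in their frames, orange still raised, the rocker's front down and its rear up. The plate, vials, marker, timer and bottle look unmoved, and the arm is clear at z = 0.18 m with no load on it.

No final check failed. Some detector estimates of the key positions were up to about 10 mm off the pixel measurements, so I used the pixel positions. The tool drifted a few millimetres between moves, and I corrected it before each press.

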